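Open the touch-latch spice cupboard

TASK

Open the blue spice cupboard on the counter: press the free side of its handleless door in with the fingertips until the catch lets go and the spring pops it ajar, then reach behind the ajar door with the closed fingers and push it wide open, about square to the cupboard, and leave it so. Only press and push: never take the door between the fingers, keep the white cupboard shut, and leave the jar, the tumbler and the spoon rest where they stand.

Things in the scene. Friction and masses are not known exactly. Their poses are not given: they have to be found in the camera images.
- blue_cupboard: blue painted cupboard body, fixed: 200 mm wide (y), 200 high, 160 deep; front plane 75 mm towards -x from the origin, which lies on the counter; y to its left, z up. Turned up to 0.15 rad, door towards the robot. The door covers the front: 198 mm wide, 200 high, 15 thick, no handle, hinged at the +y side. Shut, its inner face is 8 mm off the front plane.
- blue_touch (a point): centre of the 22 mm steel disc on the blue door's outer face, the place to press: 33 mm from the free edge, 25 mm below the top, 175 above the counter; a steel strip on the top edge marks it. Axes turn with the door: x through the door, inwards (press along +x), y from free edge to hinge, z up. Press with the tips only: 3 to 6 N, 6 mm to the stop; the catch lets go at 4 mm, the door springs out as you draw back.
- blue_hinge (a point): top end of the blue door's upright hinge axis, at the inner face's hinge edge, 200 mm above the counter; does not move. Axes as blue_touch; the disc lies 165 mm from it along -y, 16 along -x. Inside, 60 mm above the counter, are a plunger (up to 46 mm out of the body) and a striker (51 mm out of the door); fingers above 100 mm clear both. Go only 20 to 40 mm below the top edge, or the gripper's body may hit it.
- blue_door (a joint): angle of the blue door, rad: 0 shut on its catch, slightly negative while pressed in (stop at -0.035), about 0.5 when sprung ajar (free edge some 95 mm out), 1.57 square to the cupboard, stop at 1.65. It swings out towards the robot, stays where it is left once the fingers let go, and takes about 1 N to push.
- white_touch (a point): the same disc on the door of the white cupboard, a like one with the same working catch, at the other place; that door must stay shut. The cupboards stand side by side in either order, 35 to 180 mm apart, and are the same size.
- white_door (a joint): angle of the white cupboard's door, rad: 0 shut
- jar: closed glass jar with steel clamp lid, 88 mm across (clamp 52 mm from the axis), 124 mm high, standing near the left side; origin at the centre of its underside, z up
- tumbler: blue plastic tumbler, 76 mm across the rim, 110 mm high, standing near the right side; origin at the centre of its underside, z up
- spoon_rest: white ceramic spoon rest lying on the counter, dish 100 mm across, 16 mm high, with a 55 mm tail along its own -x; origin under the dish's centre

How it is judged (in metres and radians):
On the way, in this order (a step that is already met when the one before it is completed fails the run):
1. the fingers press the blue door in against its catch (value of joint blue_door below -0.012 rad and contact force between the fingers and blue_door above 0.5 N), for 0.02 s.
2. the catch has let go and the door stands ajar (value of joint blue_door above 0.3 rad), for 0.1 s.
At the end, for the whole second after the job is handed in: the blue door stands open at rest at 1.2 rad (69 degrees) or more, the white door is shut (under 0.04 rad), and jar, tumbler and spoon rest are within 20 mm of where they stood (value of joint blue_door above 1.2 rad and velocity of joint blue_door between -0.05 and 0.05 rad/s and value of joint white_door below 0.04 rad and distance of each of jar, tumbler, spoon_rest from where it was at the start of the episode below 0.02 m); the robot touches nothing.
It fails at once if the blue door is taken between the fingers (the grasp point lies inside the door's thickness) (x of the grasp point in the frame of blue_hinge between -0.014 and -0.001 m and y of the grasp point in the frame of blue_hinge between -0.205 and 0 m and z of the grasp point in the frame of blue_hinge below 0.006 m).
It fails at once if the white cupboard's door is opened (value of joint white_door above 0.04 rad).
It fails at once if the jar, the tumbler or the spoon rest is shifted, lifted or tipped (distance of any of jar, tumbler, spoon_rest from where it was at the start of the episode above 0.02 m or angle between any of jar, tumbler's own z axis and vertical above 0.3 rad).
It also fails if it takes over 51 s, if anything falls off the work surface, if the arm or the gripper's body presses on something with over 40 N, if the wrist force passes 120 N, or if a joint passes its speed limit or range.

ROBOT

A 7-joint arm with a two-finger parallel gripper is mounted at the origin on the work surface. World frame = base frame: x ahead of the robot, y to its left, z up, the work surface at z = 0. Lengths are in mm, angles in rad, forces in N, time in s.
With the tool pointing down it reaches from about 425 to 825 mm from the base axis. Payload 3.6 kg.
Tool frame: the origin (TCP) lies midway between the tips of the shut fingers; the grasp point (between the pads) lies 19 mm behind it; z points along the fingers, y is the direction in which the jaws open and shut (so a half turn about z gives the same grasp; the last joint's range is limited). The gripper opens to 93 mm and grips with 3 to 60 N. Pads are 15 mm wide; open, the fingers measure 128 mm over their backs; the gripper's body (75 mm by 188 mm) begins 65 mm behind the grasp point.
Start: joints at [-1.183, 0.615, -0.013, 1.423, 0.008, 1.103, -0.04], TCP at [261.324, 595.123, 218.64] pointing down, gripper open.
Joint ranges: [-3.12, 3.12], [-0.3, 2.06], [-1.34, 1.32], [0.26, 2.42], [-1.36, 4.5], [0.01, 1.98], [-2.84, 2.84]. Speed limits (rad/s): [2.79, 2.79, 3.14, 3.14, 3.14, 3.14, 3.14].

INTERFACE

Orientations are given as a unit quaternion [x, y, z, w].
In Python, from station import manip gives the robot as it stands.
- The arm moves only by the tool send_rows, never from a script. Its argument "steps" is one flat list of numbers, 7 for each row, row after row: the shift along the tool's x, y, z in m, then the turn, a rotation vector about the tool's x, y, z in rad, then the finger opening in m, from 0 to 0.093. A call has 1 to 12 rows; each row shifts and turns the commanded pose from where the row before left it, along the tool's axes as they then stand; what a row does not reach is not made up. A row lasts 1/12 s, in which the tool goes at most 41.7 mm and 7.16 degrees, less where a joint would pass 70% of its speed; a pose out of reach is approached as far as the arm can. A call with a gripper value outside its range is refused whole. The fingers move at their own pace and stop on an object; "grip_force" is the grip in N (left out, the last holds). Time passes only in rows, so rows that do not move let the fingers close. It gives the time, the measured TCP pose, the force and the opening at its end, in the units of the state.
- manip.observe(): the state, without advancing time (a new reading comes with each control period).
- manip.camera(name): name is "scene" or "side" or "wrist"; returns a dict with "pixels" (384x512x3 uint8, blue, green, red), "camera_matrix" (3x3 intrinsics, pixels), "extrinsics" (4x4, takes a point from world to camera coordinates). Camera axes: x right, y up, looking along -z (the intrinsics and any distortion apply to the point x, -y, -z); pixel columns grow to the right and rows downward; lengths in mm; the calibration is good to about 2 mm. A picture is of the moment at which its call begins. There is no depth.
- manip.finish_job(): hands the job in, once; it reports no verdict.
The state is a dict: "time_s": time; "joint_positions": joint angles; "qd": joint speeds; "joint_efforts": joint torques, N m; "position": TCP position; "ee_rot": TCP orientation; "ft_force": force on the tool from outside, world axes, zero at the start; "torque": the same for the moment, N m; "opening": opening from 0.0 (shut) to 1.0 (fully open).
Only numpy, scipy, OpenCV 4.12 (cv2) and the standard library are available. Lean on these libraries where they do the work, as an engineer would, in place of code of your own. Each camera call takes 0.05 s, during which the arm holds its last target.

## Working session

There is one attempt and no reset: what is moved stays moved. The work goes in short steps, Python scripts to look and compute and a tool call to move; the robot and the scene stay as the last step left them, time stands still between calls to the robot, and variables do not carry over. Pictures are saved under pics/ and viewed, and the job is handed in when it is done.

Besides the shell and the picture viewer there is one more tool, called after "Emit:" by a JSON object that holds its "op" and its "data". send_rows: Moves the arm, as the interface text tells. Its arguments: {"type":"object","properties":{"steps":{"type":"array"},"grip_force":{"type":"number"}},"required":["steps"]}

```bash
mkdir -p pics
cat > h.py <<'E'
import numpy as np,cv2,json
from station import manip
from scipy.spatial.transform import Rotation as R
def snap(n,f):
    c=manip.camera(n); cv2.imwrite(f'pics/{f}.png',c['pixels']); np.savez(f'pics/{f}.npz',K=c['camera_matrix'],E=c['extrinsics'],p=c['pixels']); return c
E
python3 - <<'E'
from h import *
for n in ['scene','side','wrist']:
    c=snap(n,n+'0'); print(n,c.keys(),np.round(c['camera_matrix'],1).tolist(),np.round(c['extrinsics'],3).tolist())
print(manip.observe())
E
```

```text
scene dict_keys(['pixels', 'camera_matrix', 'extrinsics']) [[360.4, 0.0, 256.1], [0.0, 360.4, 191.9], [0.0, 0.0, 1.0]] [[-0.555, 0.832, -0.016, 250.14], [-0.579, -0.372, 0.726, 139.727], [0.598, 0.412, 0.688, -1546.418], [0.0, 0.0, 0.0, 1.0]]
side dict_keys(['pixels', 'camera_matrix', 'extrinsics']) [[450.7, 0.0, 250.5], [0.0, 450.7, 190.0], [0.0, 0.0, 1.0]] [[0.715, -0.699, 0.016, -308.938], [0.538, 0.564, 0.626, -332.556], [-0.447, -0.439, 0.779, -1338.591], [0.0, 0.0, 0.0, 1.0]]
wrist dict_keys(['pixels', 'camera_matrix', 'extrinsics']) [[283.7, 0.0, 254.5], [0.0, 283.7, 190.6], [0.0, 0.0, 1.0]] [[0.402, 0.915, -0.003, -648.311], [-0.88, 0.386, -0.275, 33.273], [-0.251, 0.114, 0.961, -392.83], [0.0, 0.0, 0.0, 1.0]]
{'time_s': 0.15, 'joint_positions': array([-1.18352013,  0.61569062, -0.01260165,  1.42453909,  0.00813013,
        1.10338094, -0.04039184]), 'qd': array([-0.0012275 , -0.00252218, -0.00079426, -0.00442523, -0.00031859,
        0.00183716, -0.00026297]), 'joint_efforts': array([ 4.69343522e-04, -4.59350717e+01,  2.09332220e-01, -1.65943515e+01,
       -6.10823720e-02,  1.81405060e-02,  1.69253162e-04]), 'position': array([261.10316421, 594.58973987, 217.74877196]), 'ee_rot': array([ 2.05379221e-01,  9.78681975e-01, -9.67749591e-04, -1.76177689e-04]), 'ft_force': array([-0.27318061, -0.61758437,  0.21840131]), 'torque': array([-0.02705693,  0.02460125,  0.01352623]), 'opening': 0.9970338958432253}
```

View pics/scene0.png

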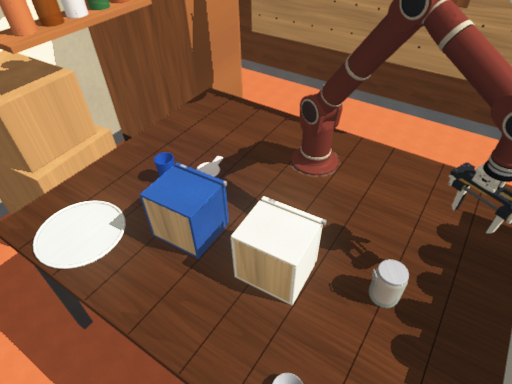

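View pics/side0.png

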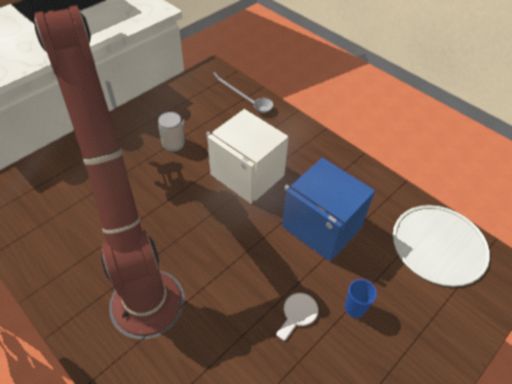

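View pics/wrist0.png

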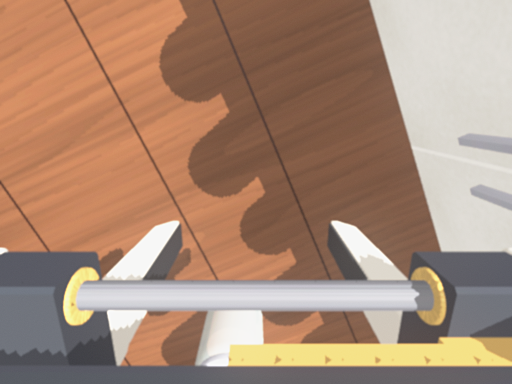

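The scene shows the white cupboard (scene ~280,245; side ~247,155) at the left, and the blue one (scene ~185,205; side ~328,208) at the right. The jar is near (390,283) in scene, and the tumbler and spoon rest are in front of blue. I'll enlarge them next.

Run:
```python
import cv2
a=cv2.imread('pics/side0.png'); b=cv2.imread('pics/scene0.png')
cv2.imwrite('pics/cs.png',cv2.resize(a[150:350,250:400],None,fx=4,fy=3,interpolation=cv2.INTER_CUBIC)[:600])
cv2.imwrite('pics/cs1.png',cv2.resize(a[150:270,270:390],(600,600),interpolation=cv2.INTER_CUBIC))
cv2.imwrite('pics/cs2.png',cv2.resize(a[100:220,195:315],(600,600),interpolation=cv2.INTER_CUBIC))
cv2.imwrite('pics/cb1.png',cv2.resize(b[140:260,130:250],(600,600),interpolation=cv2.INTER_CUBIC))
cv2.imwrite('pics/cs3.png',cv2.resize(a[270:350,265:385],(750,500),interpolation=cv2.INTER_CUBIC))
```

```text
(no output)
```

View pics/cs1.png

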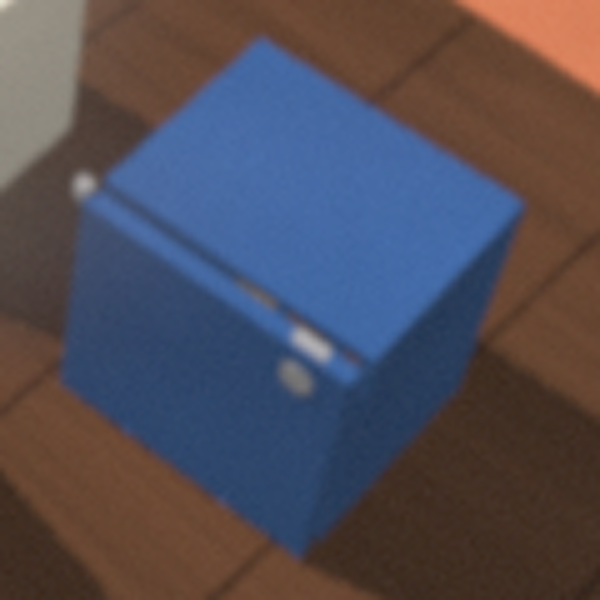

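View pics/cs2.png

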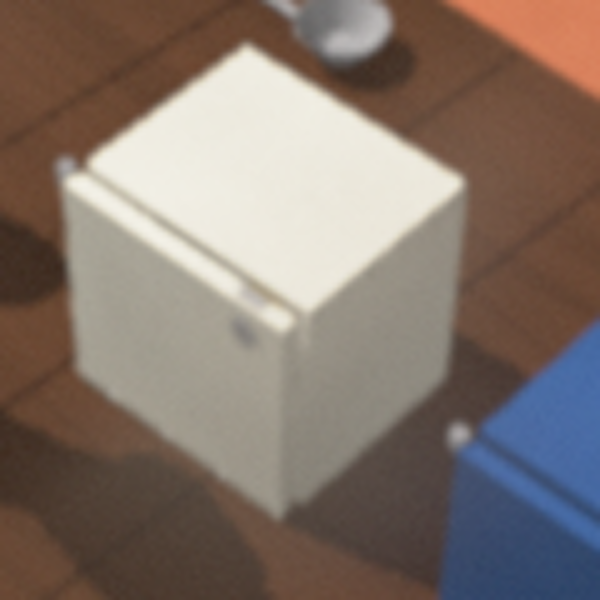

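View pics/cb1.png

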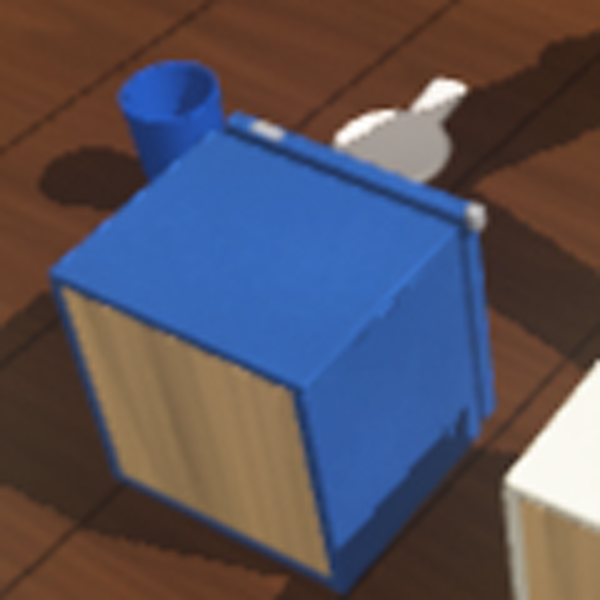

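View pics/cs3.png

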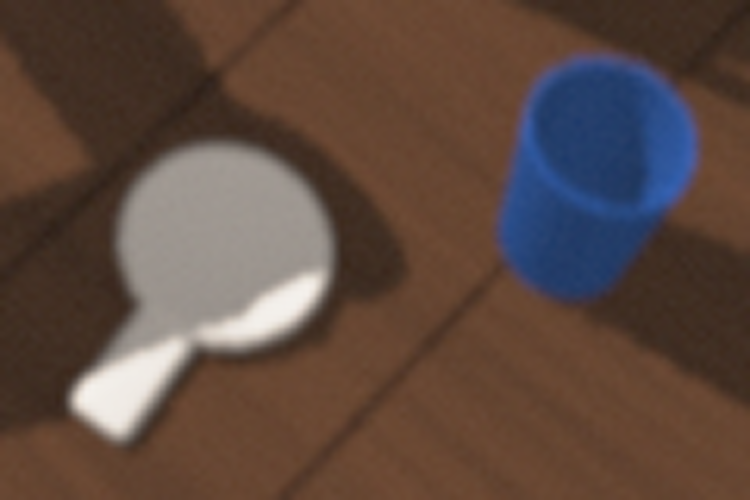

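```bash
cat > fit.py <<'E'
from h import *
from scipy.optimize import least_squares
def cam(f):
    d=np.load(f'pics/{f}.npz'); return d['K'],d['E']
def proj(P,f):
    K,E=cam(f); P=np.atleast_2d(P); c=(E[:3,:3]@P.T+E[:3,3:]).T*[1,-1,-1]
    q=(K@c.T).T; return q[:,:2]/q[:,2:]
def ray(uv,z,f):
    K,E=cam(f); d=np.linalg.inv(K)@[uv[0],uv[1],1]; d=d*[1,-1,-1]; d=E[:3,:3].T@d; o=-E[:3,:3].T@E[:3,3]
    return o+d*(z-o[2])/d[2]
E
python3 - <<'E'
from fit import *
def pts(l,off,s): return np.array([[(u+.5)/s-.5+off[0],(v+.5)/s-.5+off[1]] for u,v in l])
def fit(name,sets,x0):
    def w(p,L): 
        c,s=np.cos(p[2]),np.sin(p[2]); L=np.array(L,float); return np.c_[p[0]+c*L[:,0]-s*L[:,1],p[1]+s*L[:,0]+c*L[:,1],L[:,2]]
    def r(p): return np.concatenate([(proj(w(p,L),f)-uv).ravel() for f,uv,L in sets])
    s=least_squares(r,x0,loss='soft_l1'); print(name,s.x.round(3)); print(r(s.x).reshape(-1,2).round(1).tolist())
    print('disc,hinge,free edge outer',w(s.x,[(-98,-66,175),(-83,99,200),(-98,-99,200)]).round(1).tolist()); return s.x
B=[('side0',pts([(265,37),(524,205),(372,362),(105,183),(296,378),(350,385),(302,555),(463,385)],(270,150),5),[(85,100,200),(85,-100,200),(-75,-100,200),(-75,100,200),(-98,-66,175),(-98,-99,200),(-98,-99,0),(85,-100,0)]),
('scene0',pts([(52,272),(303,387),(465,232),(115,475),(340,590),(267,130)],(130,140),5),[(85,-100,200),(85,100,200),(-75,100,200),(85,-100,0),(85,100,0),(-90.5,-66,200)])]
fit('blue',B,[600,-100,0])
W=[('side0',pts([(247,43),(465,183),(308,312),(92,162),(243,332),(283,520)],(195,100),5),[(85,100,200),(85,-100,200),(-75,-100,200),(-75,100,200),(-98,-66,175),(-98,-99,0)])]
fit('white',W,[600,150,0])
q=pts([(225,245),(610,135),(95,425)],(265,270),6.25)
print('spoon',ray(q[0],14,'side0'),'tail',ray(q[2],10,'side0'),'tumbler',ray(q[1],110,'side0'))
print('jar lid', ray((170,118),124,'side0'), ray((392,272),124,'scene0'))
E
```

```text
blue [ 589.73  -185.64     6.339]
[[-0.7, -0.3], [0.6, -0.6], [0.6, -0.2], [-0.3, -1.4], [0.0, -0.3], [-0.0, -0.1], [-1.1, 1.3], [-0.9, 0.5], [-1.3, -0.8], [-0.4, -0.3], [-1.4, -1.6], [-0.1, 0.1], [0.9, 0.6], [0.2, -0.3]]
disc,hinge,free edge outer [[495.6, -257.0, 175.0], [501.3, -91.5, 200.0], [497.4, -290.0, 200.0]]
white [5.69427e+02 1.52081e+02 6.20000e-02]
[[0.1, 0.4], [0.7, -0.3], [0.3, -0.1], [-1.2, -0.2], [0.4, -0.3], [-0.8, 0.4]]
disc,hinge,free edge outer [[475.7, 80.1, 175.0], [480.4, 245.7, 200.0], [477.8, 47.2, 200.0]]
spoon [ 308.40771185 -335.78324786   14.        ] tail [ 203.56357963 -351.33250377   10.        ] tumbler [ 431.4250167  -441.93434077  110.        ]
jar lid [474.15850619 469.67987612 124.        ] [475.83780733 465.79574296 124.        ]
```

Emit:
{"op": "send_rows", "data": {"steps": [0,0,-0.016,0,0,-0.0783,0,0,0,-0.016,0,0,-0.0783,0,0,0,-0.016,0,0,-0.0783,0,0,0,-0.016,0,0,-0.0783,0,0,0,-0.016,0,0,-0.0783,0,0,0,-0.016,0,0,-0.0783,0], "grip_force": 20}}

```text
time_s: 0.65
position: [261.3, 594.8, 315.0]
ee_rot: [-0.03, 1.0, -0.001, -0.0]
ft_force: [-0.5, 0.5, -0.5]
opening: 0.618
```

```bash
cat >> h.py <<'E'
def go(*targets):
    s=manip.observe(); r=R.from_quat(s['ee_rot']); p=s['position']
    print('pos',p.round(1),'z',r.as_matrix()[:,2].round(3),'yaw_y',np.degrees(np.arctan2(*r.as_matrix()[[1,0],1])).round(2),'F',s['ft_force'].round(2),'t',s['time_s'],'op',round(s['opening'],3),'q',s['joint_positions'].round(2))
    for t in targets:
        print('to',t,'tool shift m',(r.inv().apply(np.array(t)-p)/1000).round(4)); p=np.array(t)
E
python3 -c "
from h import *
go((510,150,310),(430,-258,310),(430,-258,170))"
```

```text
pos [261.3 594.8 315. ] z [-0.    -0.001 -1.   ] yaw_y 93.43 F [-0.48  0.5  -0.47] t 0.65 op 0.618 q [-1.12  0.56 -0.13  1.26  0.07  1.33  0.38]
to (510, 150, 310) tool shift m [-0.2217 -0.4589  0.0053]
to (430, -258, 310) tool shift m [ 0.1043 -0.4025  0.0005]
to (430, -258, 170) tool shift m [-1.0e-04  1.0e-04  1.4e-01]
```

Emit:
{"op": "send_rows", "data": {"steps": [-0.0158,-0.0328,0,0,0,0,0,-0.0158,-0.0328,0,0,0,0,0,-0.0158,-0.0328,0,0,0,0,0,-0.0158,-0.0328,0,0,0,0,0,-0.0158,-0.0328,0,0,0,0,0,-0.0158,-0.0328,0,0,0,0,0,-0.0158,-0.0328,0,0,0,0,0,-0.0158,-0.0328,0,0,0,0,0,-0.0158,-0.0328,0,0,0,0,0,-0.0158,-0.0328,0,0,0,0,0,-0.0158,-0.0328,0,0,0,0,0,-0.0158,-0.0328,0,0,0,0,0]}}

```text
time_s: 1.65
position: [473.0, 211.0, 314.5]
ee_rot: [-0.028, 1.0, -0.0, -0.0]
ft_force: [-0.3, 0.4, -0.1]
opening: 0.012
```

```bash
python3 -c "
from h import *
go((430,-258,310),(430,-258,170))"
```

```text
pos [473.  211.  314.5] z [-0. -0. -1.] yaw_y 93.22 F [-0.27  0.39 -0.14] t 1.65 op 0.012 q [-0.44  0.32 -0.04  1.65  0.01  1.17  1.15]
to (430, -258, 310) tool shift m [ 0.0693 -0.4658  0.0047]
to (430, -258, 170) tool shift m [-0.    0.    0.14]
```

Emit:
{"op": "send_rows", "data": {"steps": [0.003,-0.0333,0,0,0,0,0,0.003,-0.0333,0,0,0,0,0,0.003,-0.0333,0,0,0,0,0,0.003,-0.0333,0,0,0,0,0,0.003,-0.0333,0,0,0,0,0,0.003,-0.0333,0,0,0,0,0,0.003,-0.0333,0,0,0,0,0,0.005,-0.0333,0,0,0,0,0,0.009,-0.0333,0,0,0,0,0,0.009,-0.0333,0,0,0,0,0,0.009,-0.0333,0,0,0,0,0,0.009,-0.0333,0,0,0,0,0]}}

```text
time_s: 2.65
position: [432.3, -191.1, 314.6]
ee_rot: [-0.028, 1.0, 0.0, -0.0]
ft_force: [1.4, -0.5, -0.5]
opening: 0.002
```

```bash
python3 -c "
from h import *
go((430,-260,310),(430,-260,172))"
```

```text
pos [ 432.3 -191.1  314.6] z [-0.  0. -1.] yaw_y 93.22 F [ 1.35 -0.51 -0.47] t 2.65 op 0.002 q [ 0.23  0.25  0.18  1.76 -0.05  1.14  2.05]
to (430, -260, 310) tool shift m [ 0.0062 -0.0687  0.0046]
to (430, -260, 172) tool shift m [-0.    -0.     0.138]
```

Emit:
{"op": "send_rows", "data": {"steps": [0.003,-0.03,0,0,0,0,0,0.002,-0.03,0.005,0,0,0,0,0,-0.009,0.02,0,0,0,0,0,0,0.03,0,0,0,0,0,0,0.03,0,0,0,0,0,0,0.03,0,0,0,0,0,0,0.023,0,0,0,0,0,0,0.004,0,0,0,0,0,0,0,0,0,0,0,0,0,0,0,0,0,0]}}

```text
time_s: 3.48
position: [432.7, -259.3, 173.5]
ee_rot: [-0.028, 1.0, -0.0, 0.001]
ft_force: [-0.3, -0.4, 0.9]
opening: 0.006
```

```bash
python3 -c "
from h import *
go((496,-257,172))
snap('side','side1');snap('wrist','wrist1');snap('scene','scene1')
a=cv2.imread('pics/side1.png');cv2.imwrite('pics/side1c.png',cv2.resize(a[130:290,240:400],(600,600),interpolation=cv2.INTER_CUBIC))"
```

```text
pos [ 432.7 -259.3  173.5] z [ 0.001 -0.001 -1.   ] yaw_y 93.21 F [-0.27 -0.37  0.88] t 3.4833 op 0.006 q [ 0.37  0.45  0.18  1.9  -0.11  0.8   2.24]
to (496, -257, 172) tool shift m [-0.0634 -0.0013  0.0016]
```

View pics/side1c.png

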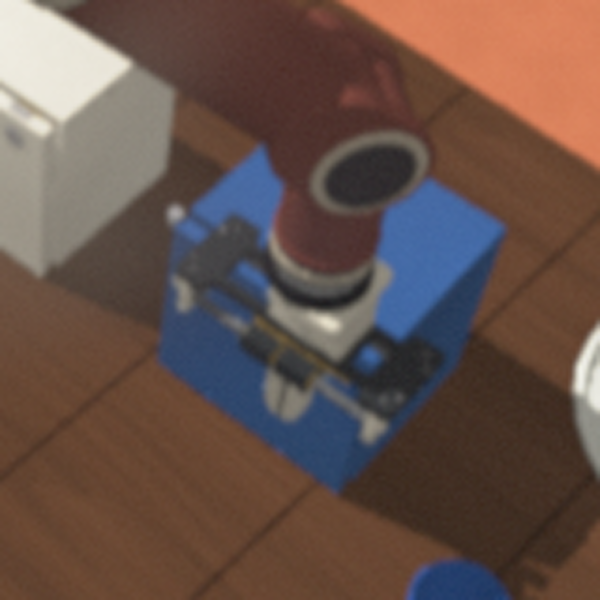

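View pics/wrist1.png

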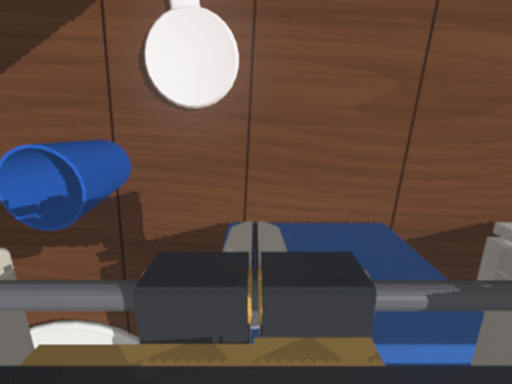

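View pics/scene1.png

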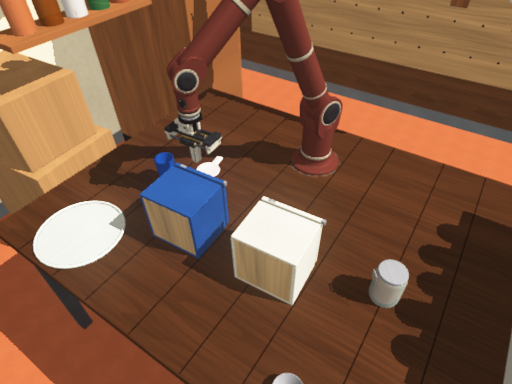

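Fingers are shut in front of the blue door, with the tips at about (287,410) in the side crop. The objects are untouched. I'll approach until contact.

Emit:
{"op": "send_rows", "data": {"steps": [-0.012,0,0,0,0,0,0,-0.012,0,0,0,0,0,0,-0.012,0,0,0,0,0,0,-0.006,0,0,0,0,0,0,-0.004,0,0,0,0,0,0,0,0,0,0,0,0,0,0,0,0,0,0,0,0]}}

```text
time_s: 4.22
position: [477.6, -256.4, 172.9]
ee_rot: [-0.028, 1.0, -0.0, -0.0]
ft_force: [0.3, -0.9, -0.4]
opening: 0.006
```

Emit:
{"op": "send_rows", "data": {"steps": [-0.002,0,0,0,0,0,0,-0.002,0,0,0,0,0,0,0,0,0,0,0,0,0]}}

```text
time_s: 4.47
position: [482.1, -256.1, 172.7]
ee_rot: [-0.028, 1.0, -0.0, 0.0]
ft_force: [-0.2, -0.5, 0.4]
opening: 0.001
```

Emit:
{"op": "send_rows", "data": {"steps": [-0.002,0,0,0,0,0,0,-0.002,0,0,0,0,0,0,0,0,0,0,0,0,0]}}

```text
time_s: 4.72
position: [485.7, -256.0, 172.6]
ee_rot: [-0.028, 1.0, -0.0, -0.001]
ft_force: [-2.0, -0.4, 0.5]
opening: 0.003
```

Emit:
{"op": "send_rows", "data": {"steps": [-0.002,0,0,0,0,0,0,0,0,0,0,0,0,0]}}

```text
time_s: 4.88
position: [486.9, -256.0, 172.6]
ee_rot: [-0.028, 1.0, 0.0, -0.001]
ft_force: [-3.6, -0.8, 2.4]
opening: 0.004
```

Emit:
{"op": "send_rows", "data": {"steps": [-0.002,0,0,0,0,0,0,0,0,0,0,0,0,0]}}

```text
time_s: 5.05
position: [488.1, -256.0, 172.6]
ee_rot: [-0.028, 1.0, 0.0, -0.002]
ft_force: [-4.7, -0.5, 3.5]
opening: 0.002
```

Emit:
{"op": "send_rows", "data": {"steps": [-0.002,0,0,0,0,0,0,0,0,0,0,0,0,0]}}

```text
time_s: 5.22
position: [489.7, -256.0, 172.5]
ee_rot: [-0.028, 1.0, 0.0, -0.002]
ft_force: [-5.8, -0.2, 3.6]
opening: 0.006
```

Emit:
{"op": "send_rows", "data": {"steps": [-0.002,0,0,0,0,0,0,0,0,0,0,0,0,0]}}

```text
time_s: 5.38
position: [490.9, -256.0, 172.5]
ee_rot: [-0.028, 1.0, 0.0, -0.003]
ft_force: [-6.8, 0.2, 4.7]
opening: 0.003
```

Emit:
{"op": "send_rows", "data": {"steps": [-0.002,0,0,0,0,0,0,0,0,0,0,0,0,0,0,0,0,0,0,0,0]}}

```text
time_s: 5.63
position: [490.9, -256.1, 172.5]
ee_rot: [-0.027, 1.0, 0.001, -0.005]
ft_force: [-10.4, -0.8, 7.4]
opening: 0.005
```

Force jumped with no travel, so the door is at its stop. I'll draw back about 135 mm.

Emit:
{"op": "send_rows", "data": {"steps": [0.02,0,0,0,0,0,0,0.03,0,0,0,0,0,0,0.03,0,0,0,0,0,0,0.02,0,-0.02,0,0,0,0,0,-0.02,-0.03,0,0,0,0,0,-0.03,-0.03,0,0,0,0,0,-0.02,-0.02,0,0,0,0,0,0,0,0,0,0,0]}}

```text
time_s: 6.3
position: [402.0, -337.0, 277.1]
ee_rot: [-0.025, 1.0, -0.005, 0.005]
ft_force: [0.7, -1.6, -0.1]
opening: 0.004
```

```bash
python3 -c "
from h import *
go((496,-257,172))
snap('side','side2');snap('scene','scene2');snap('wrist','wrist2')
a=cv2.imread('pics/side2.png');cv2.imwrite('pics/side2c.png',cv2.resize(a[130:290,220:400],(720,640),interpolation=cv2.INTER_CUBIC)[:600])
a=cv2.imread('pics/scene2.png');cv2.imwrite('pics/scene2c.png',cv2.resize(a[100:260,110:290],(675,600),interpolation=cv2.INTER_CUBIC))"
```

```text
pos [ 402.  -337.   277.1] z [ 0.01  -0.011 -1.   ] yaw_y 92.87 F [ 0.7  -1.6  -0.12] t 6.3 op 0.004 q [ 0.5   0.36  0.22  1.71 -0.09  1.06  2.37]
to (496, -257, 172) tool shift m [-0.0969  0.0764  0.1051]
```

View pics/side2c.png

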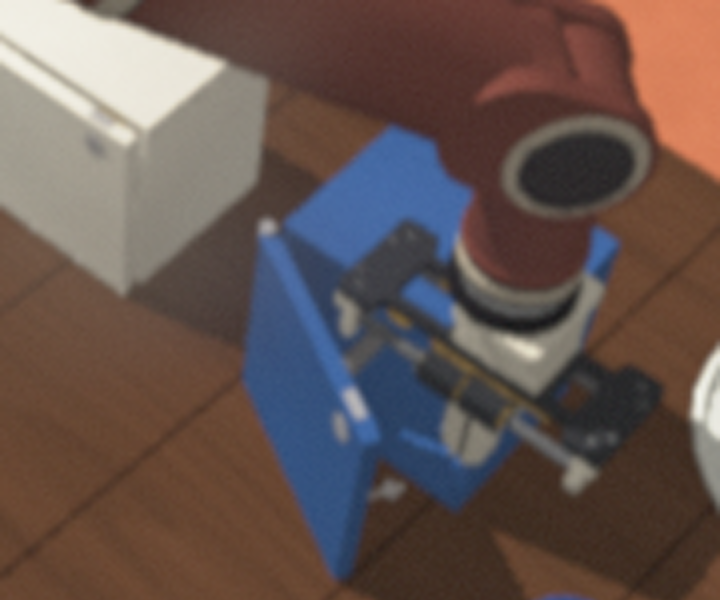

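View pics/scene2c.png

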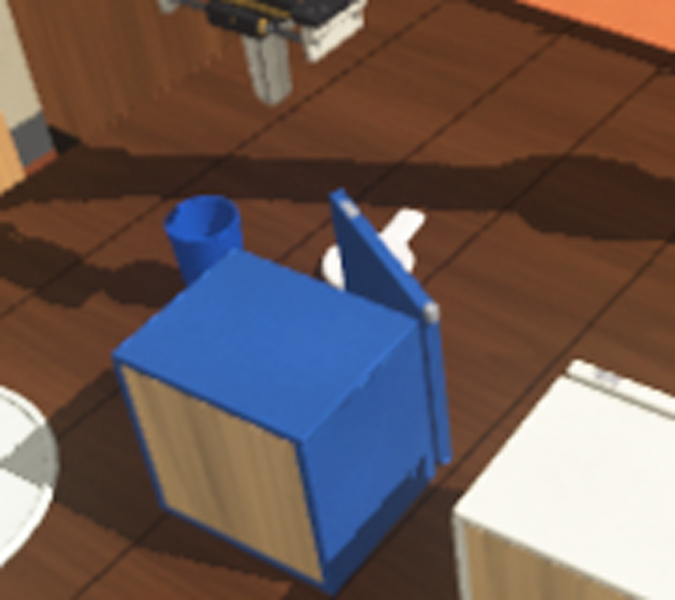

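View pics/wrist2.png

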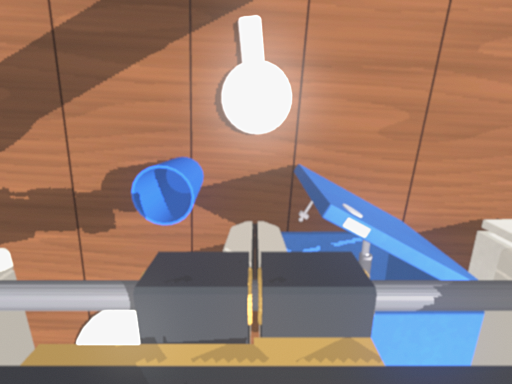

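The door stands ajar: its free top corner is near (380,435) in the side crop and (335,192) in the scene crop. I'll measure its angle.

Run:
```python
from fit import *
for uv,f in [((220+379/4,130+435/4),'side2'),((110+336/3.75,100+191/3.75),'scene2')]:
    p=ray(uv,200,f); v=p[:2]-[501.3,-91.5]
    a=np.arctan2(v[1],v[0]); print(p.round(1),np.linalg.norm(v).round(1),'theta',-(a-(-np.pi/2+0.056)) )
y=.056
for th in (.5,.6,.7,.8,.9,1,1.1,1.2,1.3,1.4,1.5):
    out=[]
    for d in (80,100,120,140,160):
        # door dir from hinge
        a=-np.pi/2+y-th; u=np.array([np.cos(a),np.sin(a)]); n=np.array([-u[1],u[0]]) # inward normal
        P=np.array([501.3,-91.5])+d*u; out.append((P.round(0).tolist(),np.linalg.norm(P).round(0)))
    print(th,'n',n.round(2),out)
```

```text
[ 415.  -267.9  200. ] 196.4 theta 0.510676950320323
[ 411.4 -261.9  200. ] 192.7 theta 0.5412508948927943
0.5 n [ 0.9  -0.43] [([467.0, -164.0], np.float64(495.0)), ([458.0, -182.0], np.float64(493.0)), ([450.0, -200.0], np.float64(492.0)), ([441.0, -218.0], np.float64(492.0)), ([433.0, -236.0], np.float64(493.0))]
0.6 n [ 0.86 -0.52] [([460.0, -160.0], np.float64(487.0)), ([450.0, -177.0], np.float64(483.0)), ([439.0, -194.0], np.float64(480.0)), ([429.0, -211.0], np.float64(478.0)), ([418.0, -228.0], np.float64(477.0))]
0.7 n [ 0.8 -0.6] [([453.0, -155.0], np.float64(479.0)), ([441.0, -171.0], np.float64(473.0)), ([429.0, -187.0], np.float64(468.0)), ([417.0, -203.0], np.float64(464.0)), ([405.0, -219.0], np.float64(461.0))]
0.8 n [ 0.74 -0.68] [([447.0, -150.0], np.float64(472.0)), ([434.0, -165.0], np.float64(464.0)), ([420.0, -180.0], np.float64(457.0)), ([406.0, -195.0], np.float64(451.0)), ([393.0, -209.0], np.float64(445.0))]
0.9 n [ 0.66 -0.75] [([442.0, -145.0], np.float64(465.0)), ([427.0, -158.0], np.float64(455.0)), ([412.0, -171.0], np.float64(446.0)), ([397.0, -185.0]
[... 623 characters left out ...]
 -149.0], np.float64(403.0)), ([356.0, -158.0], np.float64(389.0))]
1.3 n [ 0.32 -0.95] [([426.0, -117.0], np.float64(441.0)), ([407.0, -124.0], np.float64(425.0)), ([388.0, -130.0], np.float64(409.0)), ([369.0, -136.0], np.float64(393.0)), ([350.0, -143.0], np.float64(378.0))]
1.4 n [ 0.22 -0.97] [([423.0, -109.0], np.float64(437.0)), ([404.0, -114.0], np.float64(420.0)), ([384.0, -118.0], np.float64(402.0)), ([365.0, -123.0], np.float64(385.0)), ([345.0, -127.0], np.float64(368.0))]
1.5 n [ 0.13 -0.99] [([422.0, -102.0], np.float64(434.0)), ([402.0, -104.0], np.float64(415.0)), ([382.0, -107.0], np.float64(397.0)), ([362.0, -109.0], np.float64(379.0)), ([343.0, -112.0], np.float64(360.0))]
```

```bash
python3 -c "
from h import *
go((481,-216,277),(481,-216,171),(426,-120,171),(440,-175,171))"
```

```text
pos [ 400.4 -329.1  271.4] z [ 0.     0.002 -1.   ] yaw_y 93.25 F [ 0.22  0.56 -0.7 ] t 6.45 op 0.001 q [ 0.49  0.36  0.22  1.73 -0.09  1.06  2.37]
to (481, -216, 277) tool shift m [-0.0869  0.1083 -0.0054]
to (481, -216, 171) tool shift m [ 0.     -0.0002  0.106 ]
to (426, -120, 171) tool shift m [0.0495 0.099  0.0001]
to (440, -175, 171) tool shift m [-0.0109 -0.0557 -0.0001]
```

Emit:
{"op": "send_rows", "data": {"steps": [-0.0217,0.0271,0,0,0,0,0,-0.0217,0.0271,0,0,0,0,0,-0.0217,0.0271,0,0,0,0,0,-0.0217,0.0271,0,0,0,0,0,0,0,0,0,0,0,0,0,0,0,0,0,0,0,0,0,0,0,0,0,0]}}

```text
time_s: 7.03
position: [479.8, -216.2, 270.9]
ee_rot: [-0.029, 1.0, 0.0, -0.001]
ft_force: [-0.7, -1.3, -1.4]
opening: 0.007
```

```bash
python3 -c "
from h import *
go((481,-216,171))
snap('side','side3');snap('scene','scene3');snap('wrist','wrist3')
a=cv2.imread('pics/side3.png');cv2.imwrite('pics/side3c.png',cv2.resize(a[130:290,220:400],(675,600),interpolation=cv2.INTER_CUBIC))"
```

```text
pos [ 479.8 -216.2  270.9] z [-0.003  0.001 -1.   ] yaw_y 93.3 F [-0.71 -1.34 -1.43] t 7.0333 op 0.007 q [ 0.26  0.38  0.18  1.7  -0.07  1.07  2.09]
to (481, -216, 171) tool shift m [-0.0015  0.0001  0.0999]
```

View pics/side3c.png

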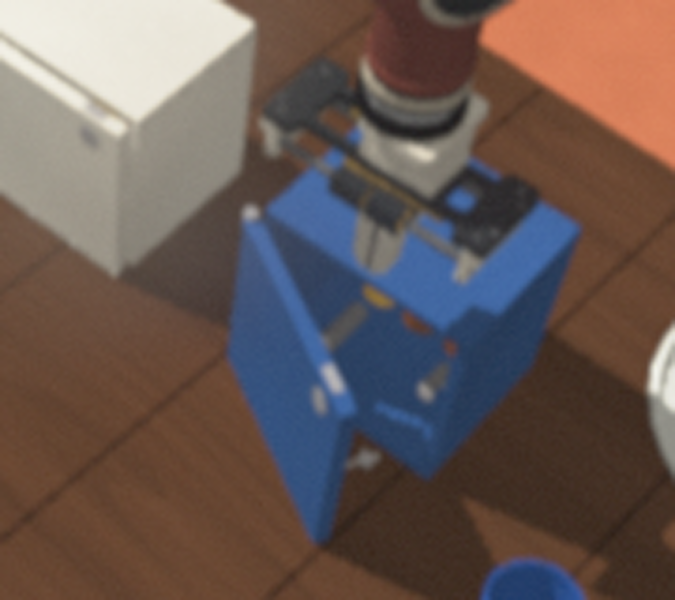

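View pics/wrist3.png

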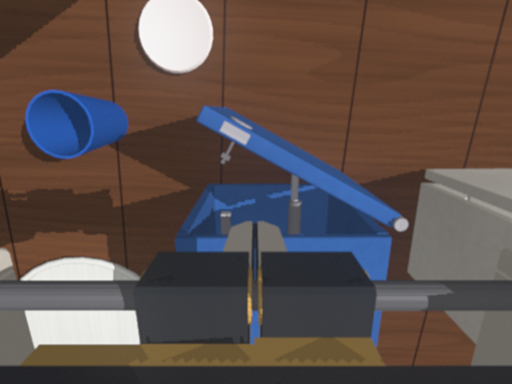

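Door is ajar with open space behind it, and the fingers are above the gap. I'll lower there, 3 mm nearer the door.

Emit:
{"op": "send_rows", "data": {"steps": [0.003,0,0.01,0,0,0,0,0,0,0.02,0,0,0,0,0,0,0.02,0,0,0,0,0,0,0.02,0,0,0,0,0,0,0.02,0,0,0,0,0,0,0.01,0,0,0,0,0,0,0,0,0,0,0,0,0,0,0,0,0,0]}}

```text
time_s: 7.85
position: [477.3, -218.0, 172.2]
ee_rot: [-0.027, 1.0, -0.0, -0.0]
ft_force: [-0.1, 0.5, 0.5]
opening: 0.007
```

Emit:
{"op": "send_rows", "data": {"steps": [0.005,0.008,0,0,0,0,0,0.005,0.008,0,0,0,0,0,0.005,0.008,0,0,0,0,0,0,0,0,0,0,0,0]}}

```text
time_s: 8.18
position: [460.3, -192.0, 172.9]
ee_rot: [-0.029, 1.0, 0.001, 0.0]
ft_force: [0.3, -0.5, 0.8]
opening: 0.006
```

Emit:
{"op": "send_rows", "data": {"steps": [0.004,0.007,0,0,0,0,0,0.004,0.007,0,0,0,0,0,0.004,0.007,0,0,0,0,0,0.004,0.007,0,0,0,0,0,0,0,0,0,0,0,0]}}

```text
time_s: 8.6
position: [442.2, -164.8, 171.9]
ee_rot: [-0.029, 1.0, 0.001, -0.001]
ft_force: [0.0, 0.9, -0.3]
opening: 0.002
```

```bash
python3 -c "
from h import *
go((427,-120,171))
snap('side','side4');snap('wrist','wrist4')
a=cv2.imread('pics/side4.png');cv2.imwrite('pics/side4c.png',cv2.resize(a[130:290,220:400],(675,600),interpolation=cv2.INTER_CUBIC))"
```

```text
pos [ 442.2 -164.8  171.9] z [-0.002  0.002 -1.   ] yaw_y 93.31 F [ 0.    0.94 -0.26] t 8.6 op 0.002 q [ 0.2   0.41  0.16  1.98 -0.09  0.76  2.04]
to (427, -120, 171) tool shift m [0.0126 0.0456 0.0011]
```

View pics/side4c.png

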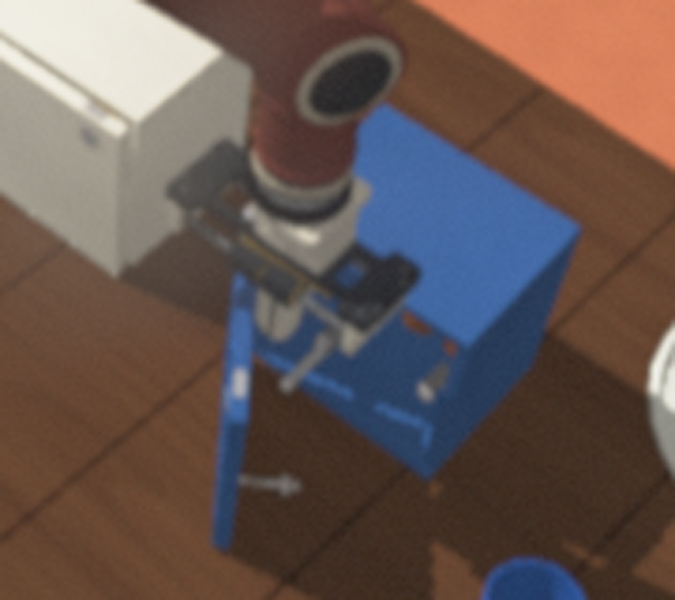

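View pics/wrist4.png

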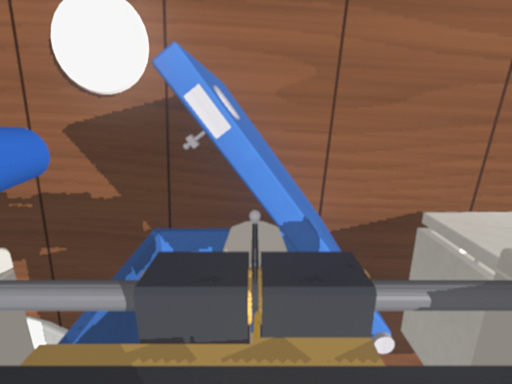

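The door is swinging, at about 0.95 rad, with the fingers behind it. I'll carry on pushing.

Emit:
{"op": "send_rows", "data": {"steps": [0.002,0.007,0,0,0,0,0,0.002,0.007,0,0,0,0,0,0.002,0.007,0,0,0,0,0,0.002,0.007,0,0,0,0,0,0.002,0.006,0,0,0,0,0,0.002,0.005,0,0,0,0,0,0.001,0.004,0,0,0,0,0,0,0.003,0,0,0,0,0,0,0,0,0,0,0,0]}}

```text
time_s: 9.45
position: [427.9, -120.5, 172.0]
ee_rot: [-0.029, 1.0, 0.001, -0.0]
ft_force: [0.2, -0.4, -0.0]
opening: 0.003
```

```bash
python3 -c "
from h import *
go((427,-120,171))
snap('side','side5');snap('wrist','wrist5')
a=cv2.imread('pics/side5.png');cv2.imwrite('pics/side5c.png',cv2.resize(a[130:290,190:370],(675,600),interpolation=cv2.INTER_CUBIC))"
```

```text
pos [ 427.9 -120.5  172. ] z [-0.001  0.001 -1.   ] yaw_y 93.3 F [ 0.16 -0.39 -0.03] t 9.45 op 0.003 q [ 0.11  0.37  0.16  2.05 -0.09  0.73  1.95]
to (427, -120, 171) tool shift m [0.0009 0.0006 0.001 ]
```

View pics/side5c.png

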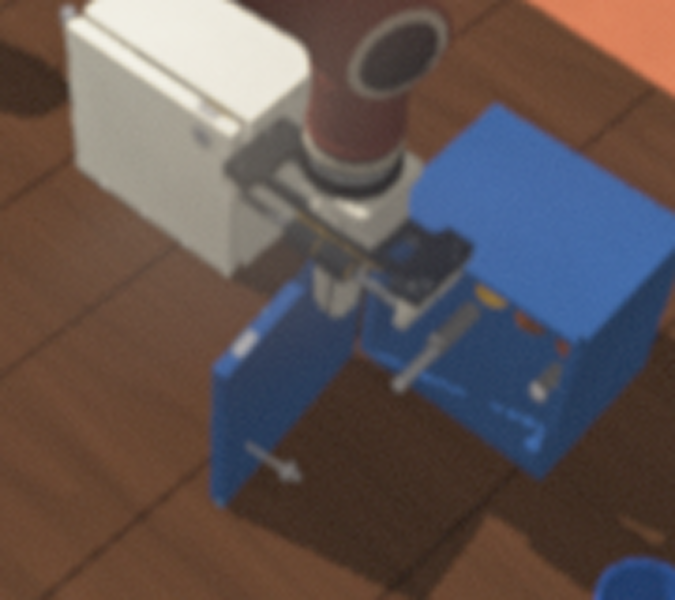

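View pics/wrist5.png

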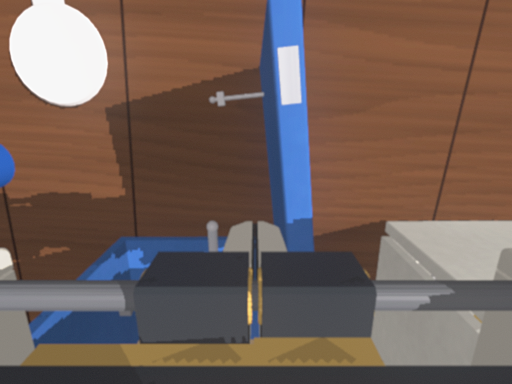

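The door is about square. I'll back away from it towards -y, then rise.

Emit:
{"op": "send_rows", "data": {"steps": [0,-0.006,0,0,0,0,0,0,-0.014,0,0,0,0,0,0,-0.02,0,0,0,0,0,0,-0.005,-0.015,0,0,0,0,0,0,-0.03,0,0,0,0,0,0,-0.03,0,0,0,0,0,0,-0.03,0,0,0,0,0,0,-0.025,0,0,0,0,0,0,0,0,0,0,0,0,0,0,0,0,0,0]}}

```text
time_s: 10.38
position: [431.1, -167.7, 303.1]
ee_rot: [-0.028, 1.0, -0.0, 0.001]
ft_force: [-0.3, 0.1, -0.3]
opening: 0.005
```

```bash
python3 -c "
from h import *
go((427,-120,171))
snap('side','side6');snap('scene','scene6')
a=cv2.imread('pics/side6.png');cv2.imwrite('pics/side6c.png',cv2.resize(a[130:290,190:370],(675,600),interpolation=cv2.INTER_CUBIC))"
```

```text
pos [ 431.1 -167.7  303.1] z [ 0.003 -0.001 -1.   ] yaw_y 93.16 F [-0.34  0.09 -0.35] t 10.3833 op 0.005 q [ 0.18  0.24  0.19  1.81 -0.05  1.1   2.01]
to (427, -120, 171) tool shift m [0.0019 0.048  0.1321]
```

View pics/side6.png

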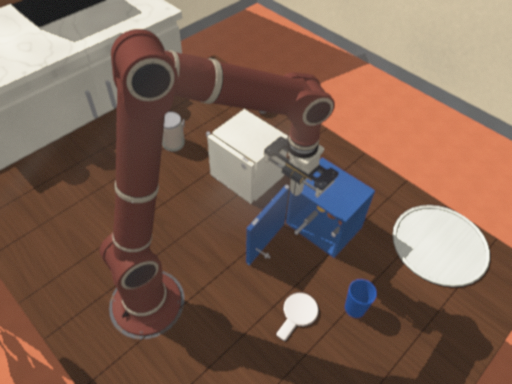

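View pics/side6c.png

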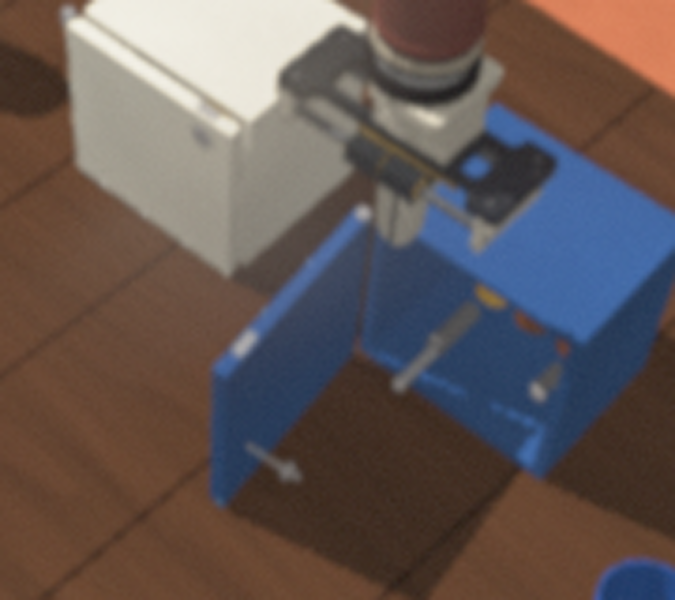

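View pics/scene6.png

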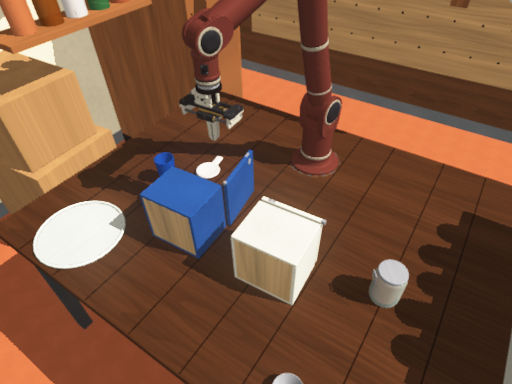

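The door stayed where it was left, with its free top corner at (213,368) in the crop. The white door is shut and the objects have not moved. I'll check the angle and then hand in.

Run:
```python
from fit import *
p=ray((190+216/3.75,130+370/3.75),200,'side6'); v=p[:2]-[501.3,-91.5]
print(p,'theta',-(np.arctan2(v[1],v[0])+np.pi/2-.056)%(2*np.pi), np.linalg.norm(v))
a=np.load('pics/side0.npz')['p'].astype(int);b=np.load('pics/side6.npz')['p'].astype(int)
d=abs(a-b).sum(2)
for n,(u0,u1,v0,v1) in dict(spoon=(275,320,290,340),tumbler=(343,378,278,320),jar=(157,186,110,152)).items(): print(n,(d[v0:v1,u0:u1]>60).mean())
o=manip.observe(); print(o['ft_force'],o['time_s'])
print(manip.finish_job())
```

```text
[ 303.80900318 -114.99599315  200.        ] theta 1.5083804599205752 198.88377390038562
spoon 0.6106666666666667
tumbler 0.01904761904761905
jar 0.16009852216748768
[-0.90976484  0.08995268 -0.81858752] 10.4833
the job is handed in; nothing more can be done
None
```

Run:
```python
import cv2,numpy as np
a=cv2.imread('pics/side0.png');b=cv2.imread('pics/side6.png')
cv2.imwrite('pics/cmp.png',np.hstack([cv2.resize(i[270:350,265:385],(400,267)) for i in(a,b)]+[])); cv2.imwrite('pics/cmpj.png',np.hstack([cv2.resize(i[100:160,150:200],(300,360)) for i in(a,b)]))
```

```text
(no output)
```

View pics/cmp.png

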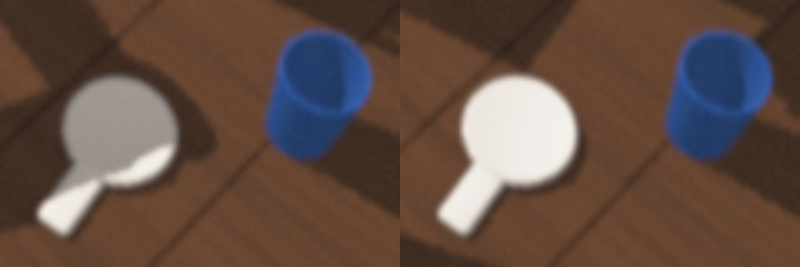

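View pics/cmpj.png

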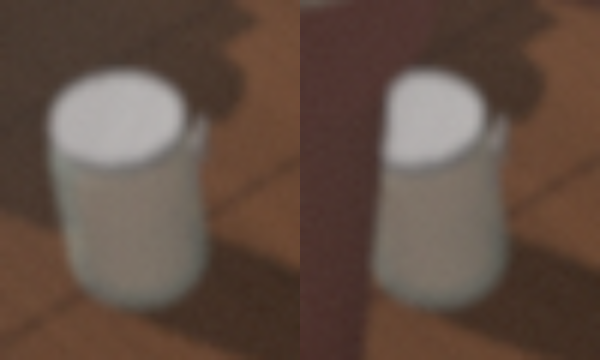

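The blue cupboard is open and the job is handed in, at about 10.5 s of the 51 s allowed. The hand-in gives no verdict.

- **What I did:** I pressed the blue door's disc with the shut fingertips to its stop, about 6 mm in. The force was 5–7 N on the way and 10 N at the stop, above the 3–6 N given. I drew back and the door sprang to about 0.52 rad. I then lowered the shut fingers behind it, pushed it open, and backed off upward.
- **Blue door:** it measured 1.51 rad in the last side picture. It had not moved visibly after the fingers left it.
- **White door:** it looks shut in the last pictures.
- **Jar, tumbler and spoon rest:** in the before and after pictures they stand in the same places. My pixel-difference check flagged the spoon rest (61 % of pixels changed) and the jar (16 %). Side by side, the spoon rest's change is the arm's shadow having left it, and the jar's is the arm partly covering it.
- **Robot:** it was clear of everything in the last pictures. The wrist force was about 1 N, as it also read in free air.

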